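# Line up the bead jars by height

### The arm

A 6-joint arm with a two-finger parallel gripper is mounted at the origin on the work surface. World frame = base frame: x ahead of the robot, y to its left, z up, the work surface at z = 0. Lengths are in m, angles in rad, forces in N, time in s.
With the tool pointing down it reaches from about 0.35 to 0.975 m from the base axis. Payload 17.4 kg.
Tool frame: the origin (TCP) lies at the centre of the arm's flange, where the gripper is bolted on; the fingertips stand 173 mm ahead of it and the grasp point (between the pads) lies 155 mm ahead of it; z points along the fingers, y is the line along which they close (so a half turn about z gives the same grasp; the last joint's range is limited). The gripper opens to 85 mm and grips with 20 to 120 N. Pads are 22 mm wide; open, the fingers measure 114 mm over their backs; the gripper's body (76 mm by 85 mm) begins 54 mm behind the grasp point. The pads swing forward as they close: fully open they stand 13 mm farther back than shut.
Start: joints at [1.111, 0.116, 1.442, -0, 1.584, -0.038], TCP at [0.276, 0.616, 0.405] pointing down, gripper open.
Joint ranges: [-2.83, 2.83], [-0.83, 2.19], [0.07, 2.5], [-1.14, 4.28], [0.01, 3], [-2.97, 2.97]. Speed limits (rad/s): [1.89, 1.89, 2.22, 3.14, 3.14, 3.14].

### API

Orientations are given as a unit quaternion [x, y, z, w].
In Python, from bench import robot gives the robot as it stands.
- The arm moves only by the tool arm_command, never from a script. Its argument "targets" is a list of rows, each a list of 7 numbers: the shift along the tool's x, y, z in mm, then the turn, a rotation vector about the tool's x, y, z in degrees, then the opening, from -1 (shut) to 1 (fully open). In form: [[dx, dy, dz, rx, ry, rz, claw], ...]. A call has 1 to 12 rows; each row shifts and turns the commanded pose from where the row before left it, along the tool's axes as they then stand; what a row does not reach is not made up. A row lasts 1/8 s, in which the tool goes at most 62.5 mm and 10.7 degrees, less where a joint would pass 70% of its speed; a pose out of reach is approached as far as the arm can. A call is refused whole if a number of a shift passes 62.5 or a number of a turn 10.7, either way. A call with a gripper value outside its range is refused whole. The fingers move at their own pace and stop on an object; "newtons" is the grip in N (left out, the last holds). Time passes only in rows, so rows that do not move let the fingers close. It gives the time, the measured TCP pose, the force, the opening and the grip force at its end, in the units of the state.
- robot.observe(): the state, without advancing time (a new reading comes with each control period).
- robot.snapshot(name): name is "scene" or "top"; returns a dict with "color" (384x512x3 uint8, blue, green, red), "z_map" (384x512 float32, m along the optical axis (not along the pixel's ray), 0 where there is no reading), "fx", "fy", "cx", "cy" (pixels), "R" (3x3) and "t" (3): a world point X has camera coordinates R X + t. Camera axes: x right, y down, z forward; pixel columns grow to the right and rows downward; lengths in m; the calibration is good to about 2 mm. A picture is of the moment at which its call begins.
- robot.close_job(): hands the job in; it is judged then, once.
The state is a dict: "clock": time; "joints": joint angles; "joint_velocities": joint speeds; "effort": joint torques, N m; "position": TCP position; "tcp_rot": TCP orientation; "ft_force": force on the tool from outside, world axes, zero at the start; "wrist_torque": the same for the moment, N m; "opening": finger opening in m; "grasp_force": force on a finger pad.
Only numpy, scipy, OpenCV 4.12 (cv2) and the standard library are available. Lean on these libraries where they do the work, as an engineer would, in place of code of your own. Each camera call takes 0.05 s, during which the arm holds its last target. There are 200 camera calls.

### The job

Line up the four blue bead jars by height on the display board, one upright in the middle of each grey felt pad: the tallest on the pad next to the brass elephant, then each next shorter one along the row, the shortest farthest from the elephant. Set the jars down without dropping them or tipping them over, and leave the little vase standing where it is.

Things in the scene. Friction and masses are not known exactly. Their poses are not given: they have to be found in the camera images.
- jar_a: The tallest of four loose stoppered bead jars: upright, round, dark blue glass, 128 mm high over all; straight body 38 mm in diameter up to 106 mm, above it a shoulder, 26 mm neck and 20 mm cork. About 170 g. Origin: centre of its underside; z up. At the start it stands on the table, nearer the robot than the board.
- jar_b: The second tallest of four loose stoppered bead jars: upright, round, dark blue glass, 106 mm high over all; straight body 46 mm in diameter up to 84 mm, above it a shoulder, 26 mm neck and 20 mm cork. About 200 g. Origin: centre of its underside; z up. At the start it stands on the table, nearer the robot than the board.
- jar_c: The second shortest of four loose stoppered bead jars: upright, round, dark blue glass, 84 mm high over all; straight body 36 mm in diameter up to 62 mm, above it a shoulder, 26 mm neck and 20 mm cork. About 120 g. Origin: centre of its underside; z up. At the start it stands on the table, nearer the robot than the board.
- jar_d: The shortest of four loose stoppered bead jars: upright, round, dark blue glass, 62 mm high over all; straight body 44 mm in diameter up to 40 mm, above it a shoulder, 26 mm neck and 20 mm cork. About 110 g. Origin: centre of its underside; z up. At the start it stands on the table, nearer the robot than the board.
- pad_1: Round grey felt pad, 60 mm across, 3 mm thick, number 1 of four in a straight row 80 mm apart (order pad_1 to pad_4) on a fixed dark wooden board, 430 x 75 x 16 mm, lying roughly along world y, turned a little. Origin: centre of the pad's underside, 16 mm above the table; jars stand on its face, 19 mm above the table. y: along the row, from pad_4 to pad_1.
- pad_2: Round grey felt pad, 60 mm across, 3 mm thick, number 2 of four in a straight row 80 mm apart (order pad_1 to pad_4) on a fixed dark wooden board, 430 x 75 x 16 mm, lying roughly along world y, turned a little. Origin: centre of the pad's underside, 16 mm above the table; jars stand on its face, 19 mm above the table. y: along the row, from pad_4 to pad_1.
- pad_3: Round grey felt pad, 60 mm across, 3 mm thick, number 3 of four in a straight row 80 mm apart (order pad_1 to pad_4) on a fixed dark wooden board, 430 x 75 x 16 mm, lying roughly along world y, turned a little. Origin: centre of the pad's underside, 16 mm above the table; jars stand on its face, 19 mm above the table. y: along the row, from pad_4 to pad_1.
- pad_4: Round grey felt pad, 60 mm across, 3 mm thick, number 4 of four in a straight row 80 mm apart (order pad_1 to pad_4) on a fixed dark wooden board, 430 x 75 x 16 mm, lying roughly along world y, turned a little. Origin: centre of the pad's underside, 16 mm above the table; jars stand on its face, 19 mm above the table. y: along the row, from pad_4 to pad_1.
- elephant: Small brass elephant ornament, about 70 mm long, 32 mm wide and 50 mm high, fixed on the board 65 mm beyond the end pad of the row: either beyond pad_1 or beyond pad_4, it differs from start to start (a small dark pine cone, 40 mm high, is fixed at the other end). Origin: centre of its underside, on the board's top.
- vase: Bystander: loose pale grey-green bud vase, 70 mm high, 54 mm across at the foot, with three thin dry stems rising to about 130 mm. It stands among the jars in the row nearer the robot. Neighbouring centres there are at least 100 mm apart. Origin: centre of its underside; z up.
Things that resemble listed ones, but are neither listed nor needed, are in the scene too. Leave any red look-alike of the jar_a alone. Leave any red look-alike of the jar_d alone.

How it is judged:
By the outcome, as a careful person would: the job done as asked, in the order asked, and still so for the second after the job is handed in, with the robot touching nothing.
It also fails if it takes over 120 s, if anything falls off the work surface, if the arm or the gripper's body presses on something with over 40 N, if the wrist force passes 120 N, or if a joint passes its speed limit or range.

## Working session

There is one attempt and no reset: what is moved stays moved. The work goes in short steps, Python scripts to look and compute and a tool call to move; the robot and the scene stay as the last step left them, time stands still between calls to the robot, and variables do not carry over. Pictures are saved under pics/ and viewed, at most 14 in all, crops included, and the job is handed in when it is done.

Besides the shell and the picture viewer there is one more tool, called after "Call:" as name(argument=value, ...) on one line, values as JSON. arm_command: Moves the arm, as the interface text tells. Its arguments: {"type":"object","properties":{"targets":{"type":"array","items":{"type":"array","items":{"type":"number"}}},"newtons":{"type":"number"}},"required":["targets"]}

```bash
ls; mkdir -p pics
python3 - <<'E'
from bench import robot
import cv2,numpy as np,pickle
S={n:robot.snapshot(n) for n in("scene","top")}
pickle.dump(S,open('s0.pkl','wb'))
for n in S:
    cv2.imwrite(f'pics/{n}0.png',S[n]['color'])
    print(n,S[n]['fx'],S[n]['cx'],S[n]['cy'],np.round(S[n]['R'],3).tolist(),S[n]['t'], -S[n]['R'].T@S[n]['t'])
o=robot.observe();print(o)
E
```

```text
pics
scene 455.6601542657248 252.4162336682087 193.46614535135717 [[-0.815, 0.579, -0.009], [0.452, 0.626, -0.636], [-0.363, -0.523, -0.772]] [ 0.41539984 -0.24761788  1.53659905] [1.00779387 0.71750006 1.03177201]
top 358.3620026550724 261.71060205954785 190.8840918911882 [[-0.029, -0.999, -0.044], [-0.994, 0.034, -0.1], [0.101, 0.041, -0.994]] [0.07052285 0.54701338 0.7731252 ] [0.46768538 0.02009325 0.82630886]
{'clock': 0.1, 'joints': array([ 1.11117480e+00,  1.16451320e-01,  1.44216786e+00, -1.05214134e-05,
        1.58401114e+00, -3.77505261e-02]), 'joint_velocities': array([ 2.37524448e-04, -5.29189379e-05, -2.30237976e-03, -8.88015273e-04,
       -3.94455440e-04,  5.59675523e-04]), 'effort': array([ 1.61951401e-03, -7.33666706e+01, -6.33790612e+01,  3.43606564e-05,
        5.26498858e-03,  5.09441713e-05]), 'position': array([0.27637781, 0.6158447 , 0.40404594]), 'tcp_rot': array([ 2.09374796e-01,  9.77835326e-01, -5.04166540e-04, -1.22602194e-04]), 'ft_force': array([0.42063937, 0.26841307, 0.09347302]), 'wrist_torque': array([0.04183371, 0.03256791, 0.02527017]), 'grasp_force': 0.0, 'opening': 0.08533318418049438}
```

View pics/scene0.png

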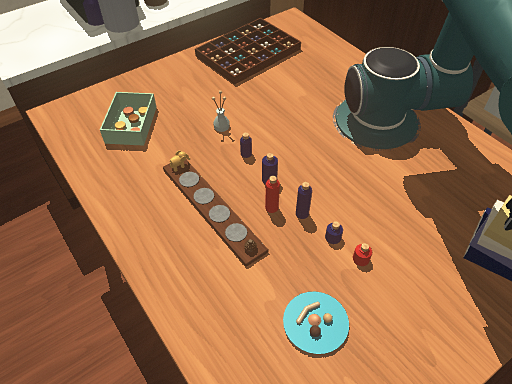

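View pics/top0.png

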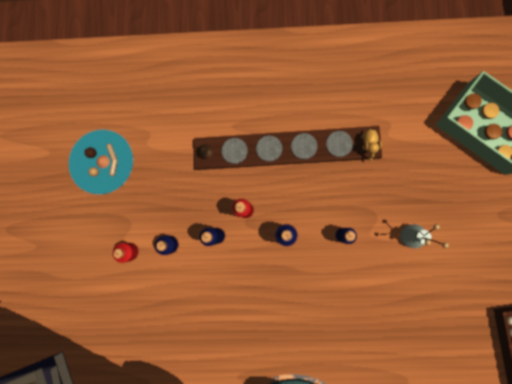

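The top view has blue jars at about (165,244), (211,236), (286,235) and (346,235). The red look-alikes are at (242,208) and (123,252), the vase is at (413,236), the elephant at (371,143) and the pads at (234..340,150). In the scene view the blue jars run from small to tall: c (246,146), b (269,168), a (304,200) and d (335,233). The red jars there are at (272,195) and (363,254).

```bash
cat > h.py <<'E'
import cv2,numpy as np
from scipy.optimize import least_squares
def cloud(s):
    z=s['z_map'].astype(float); v,u=np.mgrid[:384,:512]
    P=np.stack([(u-s['cx'])/s['fx']*z,(v-s['cy'])/s['fy']*z,z],-1)
    return (P-s['t'])@s['R']
def ray(s,u,v,h):   # pixel -> world at height h
    d=s['R'].T@np.array([(u-s['cx'])/s['fx'],(v-s['cy'])/s['fy'],1]); c=-s['R'].T@s['t']
    return c+d*(h-c[2])/d[2]
def circ(p,r=None):
    m=p.mean(0)
    f=(lambda q:np.hypot(*(p-q[:2]).T)-(q[2] if r is None else r))
    return least_squares(f,[*m,.02],loss='soft_l1',f_scale=.001).x
E
python3 - <<'E'
import pickle
from h import *
S=pickle.load(open('s0.pkl','rb'))
C={n:cloud(S[n]) for n in S}
print('table z',[np.median(C[n][(abs(C[n][...,2])<.02)&(S[n]['z_map']>0)][:,2]) for n in C])
t=S['top']
for nm,uv,r in [('d',(165,244),.022),('a?',(211,236),.019),('b?',(286,235),.023),('c?',(346,235),.018),('redtall',(242,208),.019),('redshort',(123,252),.022),('vase',(413,236),.027),('eleph',(371,143),0)]:
    g=C['top'][uv[1],uv[0]]; out=[]
    for n in C:
        P=C[n].reshape(-1,3); zz=S[n]['z_map'].ravel()>0
        k=P[zz&(np.hypot(*(P[:,:2]-g[:2]).T)<.045)&(P[:,2]>.008)]
        top=np.percentile(k[:,2],99) if len(k) else 0
        b=k[(k[:,2]<min(.9*top-.02,.1))]; co=k[k[:,2]>top-.006]
        out.append((n,len(k),round(top,4),'cork',co[:,:2].mean(0).round(4),'body',len(b),circ(b[:,:2],r)[:2].round(4) if len(b)>10 and r else ''))
    print(nm,*out)
for n in S:
    hsv=cv2.cvtColor(S[n]['color'],cv2.COLOR_BGR2HSV)
    m=((hsv[...,1]<60)&(abs(C[n][...,2]-.019)<.008)&(C[n][...,0]>.4)&(C[n][...,0]<.85)&(abs(C[n][...,1])<.4)).astype(np.uint8)
    for c in cv2.findContours(m,0,2)[0]:
        if cv2.contourArea(c)>150:
            q=cv2.fillPoly(np.zeros_like(m),[c],1)>0
            e=cv2.fitEllipse(c); print(n,'pad',np.round(e[0],1),ray(S[n],*e[0],.019).round(4),np.median(C[n][q],0).round(4))
s=S['scene']['color'];cv2.imwrite('pics/crop.png',cv2.resize(s[120:280,150:390],None,fx=3,fy=3,interpolation=2))
E
```

```text
table z [np.float64(-0.00022001212500304625), np.float64(0.0013057565254646463)]
d ('scene', 284, np.float64(0.064), 'cork', array([0.4356, 0.2717]), 'body', 108, array([0.4345, 0.2706])) ('top', 378, np.float64(0.0649), 'cork', array([0.4362, 0.2712]), 'body', 71, array([0.4364, 0.2727]))
a? ('scene', 438, np.float64(0.13), 'cork', array([0.4532, 0.1607]), 'body', 274, array([0.4514, 0.1593])) ('top', 394, np.float64(0.1307), 'cork', array([0.4534, 0.1604]), 'body', 112, array([0.4534, 0.1612]))
b? ('scene', 368, np.float64(0.1067), 'cork', array([0.4517, 0.0051]), 'body', 189, array([0.45  , 0.0026])) ('top', 386, np.float64(0.1087), 'cork', array([0.452 , 0.0043]), 'body', 0, '')
c? ('scene', 234, np.float64(0.0863), 'cork', array([ 0.4463, -0.1249]), 'body', 126, array([ 0.4448, -0.1267])) ('top', 294, np.float64(0.0871), 'cork', array([ 0.4468, -0.1255]), 'body', 61, array([ 0.4466, -0.1261]))
redtall ('scene', 433, np.float64(0.1294), 'cork', array([0.5099, 0.094 ]), 'body', 269, array([0.508 , 0.0921])) ('top', 331, np.float64(0.1311), 'cork', array([0.5096, 0.0934]), 'body', 
[... 523 characters left out ...]
y([ 0.6358, -0.1877]), 'body', 302, '') ('top', 925, np.float64(0.0654), 'cork', array([ 0.6366, -0.189 ]), 'body', 585, '')
scene pad [235.8 232. ] [0.6459 0.1147 0.019 ] [0.6455 0.1146 0.0185]
scene pad [219.1 213.1] [0.6479 0.0349 0.019 ] [0.6478 0.0355 0.0187]
scene pad [203.3 195.5] [ 0.6504 -0.0451  0.019 ] [ 0.6501 -0.0449  0.0186]
scene pad [188.6 178.8] [ 0.6523 -0.1253  0.019 ] [ 0.6527 -0.1248  0.0187]
top pad [234.1 150.4] [0.6458 0.1145 0.019 ] [0.6455 0.1144 0.0203]
top pad [268.7 148. ] [0.6482 0.0346 0.019 ] [0.6477 0.0342 0.0203]
top pad [303.6 145.8] [ 0.6502 -0.0451  0.019 ] [ 0.6497 -0.0449  0.0204]
top pad [338.9 143.5] [ 0.6524 -0.1252  0.019 ] [ 0.6519 -0.1249  0.0204]
```

View pics/crop.png

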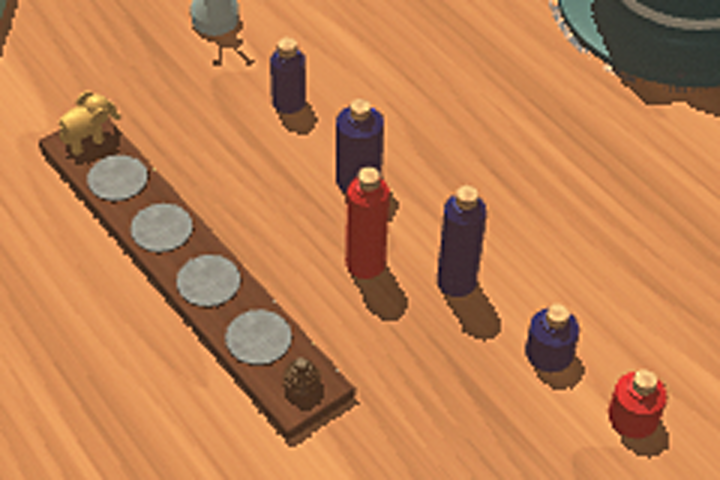

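The crop confirms the choice. a is the tall slim blue jar (462,240), b (360,150), c (288,75) and d (553,338); both red jars stay put. The elephant sits beyond the pad at y=-0.125, so the targets are a→(0.652,-0.125), b→(0.650,-0.045), c→(0.648,0.035) and d→(0.646,0.1145). I'll turn the tool so the fingers close along world x, across the row.

Call:
arm_command(targets=[[0,0,0,0,0,9.4,1],[0,0,0,0,0,9.4,1],[0,0,0,0,0,9.4,1],[0,0,0,0,0,9.4,1],[0,0,0,0,0,9.4,1],[0,0,0,0,0,9.4,1],[0,0,0,0,0,9.4,1],[0,0,0,0,0,0,1]], newtons=40)

```text
clock: 1.1
position: [0.2763, 0.6159, 0.4043]
tcp_rot: [0.707, 0.708, -0.0, 0.0]
ft_force: [-0.8, 0.3, -0.1]
opening: 0.0851
grasp_force: 0.0
```

Call:
arm_command(targets=[[-41.4,16.1,0,0,0,0,1],[-41.4,16.1,0,0,0,0,1],[-41.4,16.1,0,0,0,0,1],[-41.4,16.1,0,0,0,0,1],[-41.4,16.1,0,0,0,0,1],[-41.4,16.1,0,0,0,0,1],[-41.4,16.1,0,0,0,0,1],[-41.4,16.1,0,0,0,0,1],[-41.4,16.1,0,0,0,0,1],[-41.4,16.1,0,0,0,0,1],[-41.4,16.1,0,0,0,0,1],[0,0,0,0,0,0,1]])

```text
clock: 2.6
position: [0.4543, 0.1585, 0.4046]
tcp_rot: [0.707, 0.708, -0.0, 0.0]
ft_force: [-0.3, -0.3, 0.9]
opening: 0.0854
grasp_force: 0.0
```

Call:
arm_command(targets=[[1,-1,35,0,0,0,1],[0,0,35,0,0,0,1],[0,0,35,0,0,0,1],[0,0,30,0,0,0,1],[0,0,30,0,0,0,1],[0,0,0,0,0,0,1],[0,0,0,0,0,0,1]])

```text
clock: 3.48
position: [0.4529, 0.162, 0.241]
tcp_rot: [0.706, 0.708, 0.001, 0.0]
ft_force: [-0.6, -0.4, 0.2]
opening: 0.0854
grasp_force: 0.0
```

Run:
```python
from bench import robot
import cv2,numpy as np
a=[robot.snapshot(n)['color'] for n in("scene","top")]
print(robot.observe()['position'],robot.observe()['ft_force'])
cv2.imwrite('pics/g1.png',np.hstack([cv2.resize(a[0][110:290,200:400],(400,360)),cv2.resize(a[1][130:310,110:310],(400,360))]))
```

```text
[0.452986   0.16185247 0.24125216] [-0.03473371 -0.00461812  0.05908047]
```

View pics/g1.png

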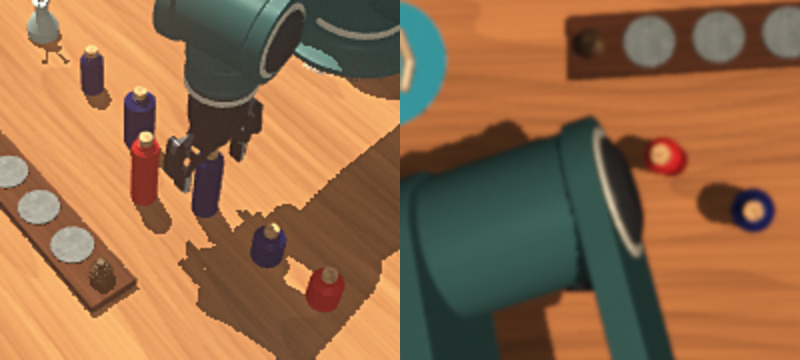

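The fingers straddle jar a at (207,180) in the left half and clear the red jar. I'll nudge 1 mm, close and lift.

Call:
arm_command(targets=[[-1,0.5,2,0,0,0,1],[0,0,0,0,0,0,-1],[0,0,0,0,0,0,-1],[0,0,0,0,0,0,-1],[0,0,0,0,0,0,-1],[0,0,0,0,0,0,-1],[0,0,0,0,0,0,-1],[0,0,0,0,0,0,-1]], newtons=40)

```text
clock: 4.58
position: [0.4533, 0.1606, 0.2379]
tcp_rot: [0.707, 0.707, 0.0, 0.0]
ft_force: [-1.4, -0.5, 6.2]
opening: 0.0371
grasp_force: 40.1
```

Call:
arm_command(targets=[[0,0,-15,0,0,0,-1],[0,0,-25,0,0,0,-1],[0,0,-35,0,0,0,-1],[0,0,-35,0,0,0,-1],[0,0,-30,0,0,0,-1],[0,0,-15,0,0,0,-1],[0,0,0,0,0,0,-1]])

```text
clock: 5.45
position: [0.4532, 0.1605, 0.3933]
tcp_rot: [0.707, 0.707, 0.001, 0.0]
ft_force: [-0.1, -0.2, -1.4]
opening: 0.0371
grasp_force: 40.3
```

Call:
arm_command(targets=[[-15,10,0,0,0,0,-1],[-30,20,0,0,0,0,-1],[-35,25,0,0,0,0,-1],[-35,25,0,0,0,0,-1],[-35,25,0,0,0,0,-1],[-35,25,0,0,0,0,-1],[-35,25,0,0,0,0,-1],[-30,20,0,0,0,0,-1],[-25,15,0,0,0,0,-1],[-10,8,0,0,0,0,-1],[0,0,0,0,0,0,-1],[0,0,0,0,0,0,-1]])

```text
clock: 6.95
position: [0.6511, -0.1238, 0.3925]
tcp_rot: [0.707, 0.707, -0.0, -0.0]
ft_force: [-0.1, 0.6, -1.9]
opening: 0.0374
grasp_force: 40.4
```

Call:
arm_command(targets=[[-1,1,15,0,0,0,-1],[0,0,30,0,0,0,-1],[0,0,30,0,0,0,-1],[0,0,30,0,0,0,-1],[0,0,15,0,0,0,-1],[0,0,6,0,0,0,-1],[0,0,0,0,0,0,-1],[0,0,0,0,0,0,-1]])

```text
clock: 7.95
position: [0.6526, -0.1254, 0.2679]
tcp_rot: [0.707, 0.707, 0.0, 0.001]
ft_force: [0.2, 0.4, -1.3]
opening: 0.0367
grasp_force: 40.4
```

```bash
cat >> h.py <<'E'
def jar(uvblue_near,r,zlo,zhi):
    "fit body circle of blue points near xy, both cameras"
    from bench import robot
    for n in("scene","top"):
        s=robot.snapshot(n); P=cloud(s); hsv=cv2.cvtColor(s['color'],cv2.COLOR_BGR2HSV)
        m=(s['z_map']>0)&(hsv[...,0]>105)&(hsv[...,0]<140)&(hsv[...,1]>80)&(np.hypot(P[...,0]-uvblue_near[0],P[...,1]-uvblue_near[1])<.045)&(P[...,2]>zlo)&(P[...,2]<zhi)
        k=P[m]
        if len(k)>15:
            print(n,len(k),'z',k[:,2].min().round(4),k[:,2].max().round(4),[(round(z,3),circ(k[abs(k[:,2]-z)<.012][:,:2],r)[:2].round(4).tolist()) for z in np.arange(zlo+.012,zhi,.025) if (abs(k[:,2]-z)<.012).sum()>8])
    o=robot.observe(); print(o['position'].round(4),o['ft_force'].round(1))
E
python3 -c "
from h import *
jar((.652,-.125),.019,.015,.12)"
```

```text
[ 0.6525 -0.1254  0.2677] [-0.7  0.4 -1.8]
```

Run:
```python
from bench import robot
import cv2,numpy as np
a=robot.snapshot("scene"); hsv=cv2.cvtColor(a['color'],cv2.COLOR_BGR2HSV)
from h import *
P=cloud(a); print(hsv[230,335],hsv[168,269],P[168,269])
cv2.imwrite('pics/g2.png',cv2.resize(a['color'][100:260,120:320],(800,640))[:600])
```

```text
[155  88  55] [170  84  73] [0.46529668 0.02047592 0.07532893]
```

View pics/g2.png

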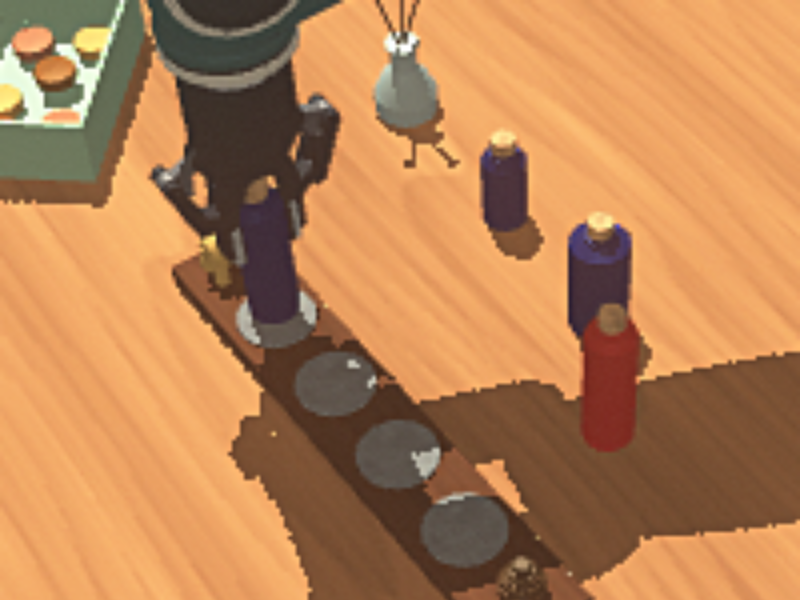

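Jar a hangs upright just above the end pad, with its base at about (275,320) and the pad at (277,316). I'll lower it 10 mm until contact.

Call:
arm_command(targets=[[0,0,4,0,0,0,-1],[0,0,3,0,0,0,-1],[0,0,2,0,0,0,-1],[0,0,1,0,0,0,-1],[0,0,0,0,0,0,-1],[0,0,0,0,0,0,-1]])

```text
clock: 8.85
position: [0.6524, -0.1254, 0.257]
tcp_rot: [0.707, 0.707, 0.0, 0.0]
ft_force: [-1.6, 0.3, 3.3]
opening: 0.037
grasp_force: 40.8
```

Call:
arm_command(targets=[[0,0,0,0,0,0,0.0],[0,0,0,0,0,0,0.2],[0,0,0,0,0,0,0.5],[0,0,0,0,0,0,1],[0,0,0,0,0,0,1],[0,0,-20,0,0,0,1],[0,0,-35,0,0,0,1],[0,0,-35,0,0,0,1],[0,0,-35,0,0,0,1],[0,0,-20,0,0,0,1],[0,0,0,0,0,0,1]])

```text
clock: 10.22
position: [0.6523, -0.1253, 0.4035]
tcp_rot: [0.707, 0.707, 0.001, 0.001]
ft_force: [0.2, 0.2, -0.3]
opening: 0.0855
grasp_force: 0.0
```

Call:
arm_command(targets=[[15,-20,0,0,0,0,1],[20,-30,0,0,0,0,1],[20,-30,0,0,0,0,1],[20,-30,0,0,0,0,1],[20,-30,0,0,0,0,1],[20,-30,0,0,0,0,1],[15,-20,0,0,0,0,1],[0,-10,0,0,0,0,1],[0,0,0,0,0,0,1],[0,0,0,0,0,0,1]])

```text
clock: 11.48
position: [0.4528, 0.0041, 0.4013]
tcp_rot: [0.707, 0.707, -0.0, -0.0]
ft_force: [0.5, -0.7, 0.7]
opening: 0.0855
grasp_force: 0.0
```

```bash
sed -i "s/hsv\[...,0\]>105)&(hsv\[...,0\]<140)&(hsv\[...,1\]>80)/hsv[...,2]<120)\&(s['color'][...,0]>1.15*s['color'][...,2].astype(float))/" h.py; python3 -c "
from h import *
jar((.652,-.125),.019,.03,.13)
jar((.452,.0045),.023,.01,.11)"
```

```text
top 252 z 0.0309 0.1298 [(np.float64(0.042), [0.6531, -0.1252]), (np.float64(0.067), [0.653, -0.1251]), (np.float64(0.092), [0.6529, -0.1252]), (np.float64(0.117), [0.6536, -0.125])]
[0.4528 0.0042 0.4014] [-1.4  0.   0.4]
scene 83 z 0.015 0.0949 [(np.float64(0.072), [0.4482, -0.001]), (np.float64(0.097), [0.4459, 0.0002])]
[0.4527 0.0043 0.4014] [ 0.4  0.  -0.5]
```

Jar a stands upright and within 1 mm of the pad centre. Next is jar b.

Call:
arm_command(targets=[[0,-0.5,25,0,0,0,1],[0,0,35,0,0,0,1],[0,0,40,0,0,0,1],[0,0,40,0,0,0,1],[0,0,30,0,0,0,1],[0,0,14,0,0,0,1],[0,0,0,0,0,0,1],[0,0,0,0,0,0,1]])

```text
clock: 12.68
position: [0.4523, 0.0045, 0.219]
tcp_rot: [0.707, 0.707, 0.001, 0.001]
ft_force: [0.1, 0.4, 0.6]
opening: 0.0856
grasp_force: 0.0
```

Call:
arm_command(targets=[[0,0,0,0,0,0,-1],[0,0,0,0,0,0,-1],[0,0,0,0,0,0,-1],[0,0,0,0,0,0,-1],[0,0,0,0,0,0,-1],[0,0,0,0,0,0,-1]])

```text
clock: 13.42
position: [0.452, 0.0045, 0.2184]
tcp_rot: [0.707, 0.707, 0.0, 0.0]
ft_force: [-2.1, 0.8, 5.5]
opening: 0.0448
grasp_force: 40.5
```

Call:
arm_command(targets=[[0,0,-15,0,0,0,-1],[0,0,-25,0,0,0,-1],[0,0,-35,0,0,0,-1],[0,0,-35,0,0,0,-1],[0,0,-30,0,0,0,-1],[0,0,-20,0,0,0,-1],[0,0,0,0,0,0,-1]])

```text
clock: 14.3
position: [0.4518, 0.0045, 0.379]
tcp_rot: [0.707, 0.707, 0.001, 0.001]
ft_force: [0.4, -0.3, -3.1]
opening: 0.0451
grasp_force: 41.6
```

Call:
arm_command(targets=[[-3,12,0,0,0,0,-1],[-5,20,0,0,0,0,-1],[-7,27,0,0,0,0,-1],[-7,27,0,0,0,0,-1],[-7,27,0,0,0,0,-1],[-7,27,0,0,0,0,-1],[-6,26,0,0,0,0,-1],[-5,20,0,0,0,0,-1],[-2,12,0,0,0,0,-1],[0,0,0,0,0,0,-1],[0,0,0,0,0,0,-1]])

```text
clock: 15.68
position: [0.6495, -0.0442, 0.3774]
tcp_rot: [0.707, 0.707, -0.0, -0.0]
ft_force: [-0.0, 1.0, -2.9]
opening: 0.045
grasp_force: 41.7
```

Down 139.5 mm to a TCP z of 0.2375.

Call:
arm_command(targets=[[-0.7,0.5,15,0,0,0,-1],[0,0,30,0,0,0,-1],[0,0,35,0,0,0,-1],[0,0,30,0,0,0,-1],[0,0,15,0,0,0,-1],[0,0,5,0,0,0,-1],[0,0,0,0,0,0,-1],[0,0,4,0,0,0,-1],[0,0,3,0,0,0,-1],[0,0,2,0,0,0,-1],[0,0,0,0,0,0,-1],[0,0,0,0,0,0,-1]])

```text
clock: 17.18
position: [0.6504, -0.045, 0.2388]
tcp_rot: [0.707, 0.707, 0.0, 0.0]
ft_force: [-0.7, 0.3, -2.3]
opening: 0.0453
grasp_force: 41.7
```

Call:
arm_command(targets=[[0,0,0.8,0,0,0,-1],[0,0,0.7,0,0,0,-1],[0,0,0,0,0,0,-1],[0,0,0,0,0,0,-1]])

```text
clock: 17.68
position: [0.6503, -0.0451, 0.2375]
tcp_rot: [0.707, 0.707, 0.0, 0.0]
ft_force: [-1.9, 1.0, 1.3]
opening: 0.0456
grasp_force: 42.0
```

Call:
arm_command(targets=[[0,0,0,0,0,0,0.2],[0,0,0,0,0,0,0.35],[0,0,0,0,0,0,0.6],[0,0,0,0,0,0,1],[0,0,0,0,0,0,1],[0,0,-20,0,0,0,1],[0,0,-35,0,0,0,1],[0,0,-35,0,0,0,1],[0,0,-35,0,0,0,1],[0,0,-20,0,0,0,1],[0,0,0,0,0,0,1]])

```text
clock: 19.05
position: [0.6503, -0.045, 0.384]
tcp_rot: [0.707, 0.707, 0.001, 0.001]
ft_force: [-0.3, 0.4, -1.1]
opening: 0.0853
grasp_force: 0.0
```

Call:
arm_command(targets=[[-5,-14,0,0,0,0,1],[-10,-25,0,0,0,0,1],[-12,-30,0,0,0,0,1],[-12,-30,0,0,0,0,1],[-12,-30,0,0,0,0,1],[-12,-30,0,0,0,0,1],[-10,-25,0,0,0,0,1],[-7.5,-20,0,0,0,0,1],[0,0,0,0,0,0,1],[0,0,0,0,0,0,1]])

```text
clock: 20.3
position: [0.4464, -0.1256, 0.3815]
tcp_rot: [0.707, 0.707, -0.0, -0.0]
ft_force: [0.0, 0.3, -1.1]
opening: 0.0853
grasp_force: 0.0
```

```bash
python3 -c "
from h import *
jar((.650,-.045),.023,.03,.11)
jar((.652,-.125),.019,.03,.13)
jar((.4465,-.1255),.018,.01,.07)"
```

```text
scene 68 z 0.0997 0.1094 [(np.float64(0.092), [0.6472, -0.0502])]
top 310 z 0.0304 0.11 [(np.float64(0.042), [0.651, -0.0455]), (np.float64(0.067), [0.6509, -0.0456]), (np.float64(0.092), [0.6509, -0.0458])]
[ 0.4467 -0.1255  0.3816] [0.3 0.1 0.1]
top 254 z 0.0319 0.1299 [(np.float64(0.042), [0.6531, -0.1251]), (np.float64(0.067), [0.653, -0.1251]), (np.float64(0.092), [0.6531, -0.1252]), (np.float64(0.117), [0.6534, -0.1253])]
[ 0.4468 -0.1255  0.3818] [0.2 0.5 0.3]
top 75 z 0.0255 0.0698 [(np.float64(0.047), [0.4465, -0.1261])]
[ 0.4467 -0.1255  0.3819] [ 0.   1.  -0.3]
```

Jar b is well placed. For jar c the TCP goes down to 0.197, which is 184.5 mm.

Call:
arm_command(targets=[[0,0,25,0,0,0,1],[0,0,35,0,0,0,1],[0,0,40,0,0,0,1],[0,0,40,0,0,0,1],[0,0,30,0,0,0,1],[0,0,14,0,0,0,1],[0,0,0,0,0,0,1],[0,0,0,0,0,0,1]])

```text
clock: 21.6
position: [0.4468, -0.1258, 0.1995]
tcp_rot: [0.707, 0.707, 0.0, 0.001]
ft_force: [0.6, -0.6, 1.4]
opening: 0.0853
grasp_force: 0.0
```

Call:
arm_command(targets=[[0,0,0,0,0,0,-1],[0,0,0,0,0,0,-1],[0,0,0,0,0,0,-1],[0,0,0,0,0,0,-1],[0,0,0,0,0,0,-1],[0,0,0,0,0,0,-1],[0,0,0,0,0,0,-1]])

```text
clock: 22.48
position: [0.4465, -0.1257, 0.1987]
tcp_rot: [0.707, 0.707, 0.0, 0.0]
ft_force: [-1.7, 0.3, 6.1]
opening: 0.035
grasp_force: 40.0
```

Call:
arm_command(targets=[[0,0,-15,0,0,0,-1],[0,0,-25,0,0,0,-1],[0,0,-35,0,0,0,-1],[0,0,-35,0,0,0,-1],[0,0,-30,0,0,0,-1],[0,0,-20,0,0,0,-1],[0,0,0,0,0,0,-1]])

```text
clock: 23.35
position: [0.4464, -0.1257, 0.3595]
tcp_rot: [0.707, 0.707, 0.0, 0.001]
ft_force: [0.3, -1.0, -1.7]
opening: 0.0349
grasp_force: 40.0
```

Call:
arm_command(targets=[[10,12,0,0,0,0,-1],[18,22,0,0,0,0,-1],[20,26,0,0,0,0,-1],[22,28,0,0,0,0,-1],[22,28,0,0,0,0,-1],[22,28,0,0,0,0,-1],[20,26,0,0,0,0,-1],[16,20,0,0,0,0,-1],[10.5,11.5,0,0,0,0,-1],[0,0,0,0,0,0,-1],[0,0,0,0,0,0,-1]])

```text
clock: 24.72
position: [0.6475, 0.0347, 0.3579]
tcp_rot: [0.707, 0.707, -0.0, -0.0]
ft_force: [0.4, -0.7, -0.6]
opening: 0.0347
grasp_force: 40.1
```

Call:
arm_command(targets=[[0,0,15,0,0,0,-1],[0,0,30,0,0,0,-1],[0,0,35,0,0,0,-1],[0,0,30,0,0,0,-1],[0,0,15,0,0,0,-1],[0,0,5,0,0,0,-1],[0,0,0,0,0,0,-1],[0,0,4,0,0,0,-1],[0,0,2,0,0,0,-1],[0,0,1,0,0,0,-1],[0,0,0,0,0,0,-1],[0,0,0,0,0,0,-1]])

```text
clock: 26.22
position: [0.6478, 0.035, 0.2213]
tcp_rot: [0.707, 0.707, 0.0, 0.0]
ft_force: [-0.7, -1.1, -0.6]
opening: 0.0348
grasp_force: 40.1
```

Call:
arm_command(targets=[[0,0,1.5,0,0,0,-1],[0,0,1.5,0,0,0,-1],[0,0,0.8,0,0,0,-1],[0,0,0,0,0,0,-1],[0,0,0,0,0,0,-1]])

```text
clock: 26.85
position: [0.6478, 0.035, 0.2177]
tcp_rot: [0.707, 0.707, 0.0, 0.0]
ft_force: [-3.1, 0.0, 4.6]
opening: 0.0349
grasp_force: 40.5
```

Call:
arm_command(targets=[[0,0,0,0,0,0,0.0],[0,0,0,0,0,0,0.2],[0,0,0,0,0,0,0.5],[0,0,0,0,0,0,1],[0,0,0,0,0,0,1],[0,0,-20,0,0,0,1],[0,0,-35,0,0,0,1],[0,0,-35,0,0,0,1],[0,0,-35,0,0,0,1],[0,0,-20,0,0,0,1],[0,0,0,0,0,0,1]])

```text
clock: 28.22
position: [0.6478, 0.0349, 0.3642]
tcp_rot: [0.707, 0.707, 0.001, 0.001]
ft_force: [-0.1, -0.9, -1.1]
opening: 0.0855
grasp_force: 0.0
```

Call:
arm_command(targets=[[14,-12,0,0,0,0,1],[26,-23,0,0,0,0,1],[30,-27,0,0,0,0,1],[32,-29,0,0,0,0,1],[32,-29,0,0,0,0,1],[32,-29,0,0,0,0,1],[30,-27,0,0,0,0,1],[25,-22,0,0,0,0,1],[15.5,-14,0,0,0,0,1],[0,0,0,0,0,0,1],[0,0,0,0,0,0,1]])

```text
clock: 29.6
position: [0.4355, 0.2712, 0.3616]
tcp_rot: [0.707, 0.707, -0.001, -0.0]
ft_force: [0.8, -0.8, -0.4]
opening: 0.0855
grasp_force: 0.0
```

```bash
python3 -c "
from h import *
jar((.648,.035),.018,.03,.085)
jar((.436,.2715),.022,.01,.06)"
```

```text
top 101 z 0.0304 0.0849 [(np.float64(0.042), [0.649, 0.0349]), (np.float64(0.067), [0.6491, 0.0349])]
[0.4359 0.2709 0.3619] [-0.3 -0.5 -0.3]
scene 72 z 0.0291 0.0475 [(np.float64(0.047), [0.4308, 0.2681])]
top 187 z 0.0174 0.0529 [(np.float64(0.022), [0.4363, 0.2725]), (np.float64(0.047), [0.4342, 0.2778])]
[0.436  0.2709 0.3622] [0.1 0.  0. ]
```

Call:
arm_command(targets=[[0.5,0,25,0,0,0,1],[0,0,35,0,0,0,1],[0,0,40,0,0,0,1],[0,0,40,0,0,0,1],[0,0,30,0,0,0,1],[0,0,14,0,0,0,1],[0,0,0,0,0,0,1],[0,0,0,0,0,0,1]])

```text
clock: 30.8
position: [0.4361, 0.272, 0.1797]
tcp_rot: [0.707, 0.707, 0.001, 0.0]
ft_force: [-1.1, -0.8, -0.8]
opening: 0.0852
grasp_force: 0.0
```

Call:
arm_command(targets=[[0,0,0,0,0,0,-1],[0,0,0,0,0,0,-1],[0,0,0,0,0,0,-1],[0,0,0,0,0,0,-1],[0,0,0,0,0,0,-1],[0,0,0,0,0,0,-1]])

```text
clock: 31.55
position: [0.4358, 0.272, 0.1791]
tcp_rot: [0.707, 0.707, 0.0, 0.0]
ft_force: [-1.2, -0.5, 6.5]
opening: 0.0432
grasp_force: 41.1
```

Call:
arm_command(targets=[[0,0,-15,0,0,0,-1],[0,0,-25,0,0,0,-1],[0,0,-35,0,0,0,-1],[0,0,-35,0,0,0,-1],[0,0,-30,0,0,0,-1],[0,0,-20,0,0,0,-1],[0,0,0,0,0,0,-1]])

```text
clock: 32.42
position: [0.4357, 0.2719, 0.3398]
tcp_rot: [0.707, 0.707, 0.001, 0.0]
ft_force: [-0.4, -0.4, -2.3]
opening: 0.0429
grasp_force: 40.9
```

Call:
arm_command(targets=[[-10,12,0,0,0,0,-1],[-18,23,0,0,0,0,-1],[-20,27,0,0,0,0,-1],[-21,29,0,0,0,0,-1],[-21,29,0,0,0,0,-1],[-21,29,0,0,0,0,-1],[-20,27,0,0,0,0,-1],[-16,21,0,0,0,0,-1],[-10.5,13.5,0,0,0,0,-1],[0,0,0,0,0,0,-1],[0,0,0,0,0,0,-1]])

```text
clock: 33.8
position: [0.6459, 0.1147, 0.338]
tcp_rot: [0.707, 0.707, -0.0, -0.0]
ft_force: [-0.2, -0.0, -1.6]
opening: 0.0427
grasp_force: 40.9
```

Call:
arm_command(targets=[[0,0,15,0,0,0,-1],[0,0,30,0,0,0,-1],[0,0,35,0,0,0,-1],[0,0,30,0,0,0,-1],[0,0,15,0,0,0,-1],[0,0,5,0,0,0,-1],[0,0,0,0,0,0,-1],[0,0,4,0,0,0,-1],[0,0,2,0,0,0,-1],[0,0,1,0,0,0,-1],[0,0,0,0,0,0,-1],[0,0,0,0,0,0,-1]])

```text
clock: 35.3
position: [0.6463, 0.1144, 0.2015]
tcp_rot: [0.707, 0.707, 0.0, 0.0]
ft_force: [0.5, -0.4, -0.8]
opening: 0.043
grasp_force: 41.0
```

Call:
arm_command(targets=[[0,0,1.5,0,0,0,-1],[0,0,1.2,0,0,0,-1],[0,0,0.7,0,0,0,-1],[0,0,0,0,0,0,-1],[0,0,0,0,0,0,-1]])

```text
clock: 35.92
position: [0.6463, 0.1145, 0.1982]
tcp_rot: [0.707, 0.707, 0.0, 0.0]
ft_force: [-2.5, -0.5, 3.7]
opening: 0.0428
grasp_force: 41.2
```

Call:
arm_command(targets=[[0,0,0,0,0,0,0.15],[0,0,0,0,0,0,0.3],[0,0,0,0,0,0,0.6],[0,0,0,0,0,0,1],[0,0,0,0,0,0,1],[0,0,-20,0,0,0,1],[0,0,-40,0,0,0,1],[0,0,-40,0,0,0,1],[0,0,-40,0,0,0,1],[0,0,-30,0,0,0,1],[0,0,-20,0,0,0,1],[0,0,0,0,0,0,1]])

```text
clock: 37.42
position: [0.6462, 0.1144, 0.3899]
tcp_rot: [0.707, 0.707, 0.001, 0.001]
ft_force: [-0.3, -0.6, -0.8]
opening: 0.0855
grasp_force: 0.0
```

Call:
arm_command(targets=[[20,-15,0,0,0,0,1],[35,-15,0,0,0,0,1],[35,-15,0,0,0,0,1],[35,-15,0,0,0,0,1],[35,-15,0,0,0,0,1],[35,-15,0,0,0,0,1],[35,-15,0,0,0,0,1],[35,-15,0,0,0,0,1],[30,-10,0,0,0,0,1],[15,0,0,0,0,0,1],[0,0,0,0,0,0,1],[0,0,0,0,0,0,1]])

```text
clock: 38.92
position: [0.5163, 0.4237, 0.3876]
tcp_rot: [0.707, 0.707, -0.0, 0.0]
ft_force: [0.1, -0.2, -0.2]
opening: 0.0857
grasp_force: 0.0
```

Run:
```python
from h import *
jar((.652,-.125),.019,.03,.13)
jar((.650,-.045),.023,.03,.11)
jar((.648,.035),.018,.03,.085)
jar((.646,.1145),.022,.022,.06)
from bench import robot
a=[robot.snapshot(n)['color'] for n in("scene","top")]
cv2.imwrite('pics/end.png',np.hstack([cv2.resize(a[0][70:270,130:380],(400,320)),cv2.resize(a[1][90:290,180:430],(400,320))]))
```

```text
top 247 z 0.0301 0.1299 [(np.float64(0.042), [0.6531, -0.1252]), (np.float64(0.067), [0.653, -0.1253]), (np.float64(0.092), [0.653, -0.1251]), (np.float64(0.117), [0.6534, -0.1252])]
[0.5164 0.4235 0.388 ] [-0.2 -0.4 -0.1]
scene 70 z 0.1001 0.1097 [(np.float64(0.092), [0.6467, -0.05])]
top 310 z 0.0311 0.11 [(np.float64(0.042), [0.6509, -0.0456]), (np.float64(0.067), [0.6509, -0.0456]), (np.float64(0.092), [0.651, -0.0456])]
[0.5164 0.4237 0.3881] [ 0.3 -0.3 -0.9]
top 103 z 0.0302 0.0849 [(np.float64(0.042), [0.6492, 0.0348]), (np.float64(0.067), [0.6491, 0.0348])]
[0.5163 0.4239 0.3881] [-0.7  0.3  0.2]
top 67 z 0.0274 0.06 [(np.float64(0.034), [0.6476, 0.115]), (np.float64(0.059), [0.6481, 0.1148])]
[0.5162 0.4241 0.3881] [ 0.1 -0.1 -0.1]
```

View pics/end.png

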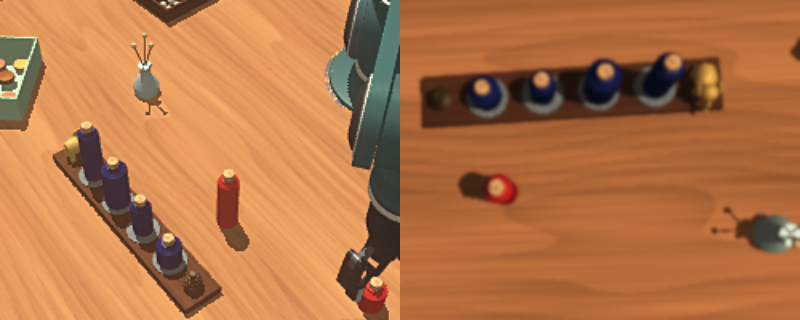

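The picture shows all four jars upright and centred, tallest at (90,155) beside the elephant down to the shortest at (168,253). The vase at (147,82) and the red jar at (228,200) have not moved.

```bash
python3 -c "
from bench import robot
print(robot.close_job())"
```

```text
the job is handed in; nothing more can be done
None
```

The four blue jars stand upright on the felt pads, within about 2 mm of centre by the top camera, tallest next to the elephant down to the shortest; the vase and red jars were left alone, and the job was handed in at about 39 s.

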